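# Refit the red knob on the warmer plate

### The arm

A 7-joint arm with a two-finger parallel gripper is mounted at the origin on the work surface; the furniture and walls round the work are solid. World frame = base frame: x ahead of the robot, y to its left, z up, the work surface at z = 0. Lengths are in m, angles in rad, forces in N, time in s.
With the tool pointing down it reaches from about 0.425 to 0.925 m from the base axis. Payload 6.8 kg.
Tool frame: the origin (TCP) lies at the very end of the fingers, on their centre line; the grasp point (between the pads) lies 19 mm behind it (bot.grasp_offset is the distance from the TCP to the grasp point, in m); z points along the fingers, y is the direction in which the jaws open and shut (so a half turn about z gives the same grasp; the last joint's range is limited). The gripper opens to 85 mm and grips with 20 to 120 N. Pads are 22 mm wide; open, the fingers measure 114 mm over their backs; the gripper's body (76 mm by 85 mm) begins 54 mm behind the grasp point. The pads swing forward as they close: fully open they stand 13 mm farther back than shut.
Start: joints at [1.072, 0.477, 0.022, 1.555, -0.011, 1.109, -0.083], TCP at [0.257, -0.624, 0.231] pointing down, gripper open.
Joint ranges: [-2.96, 2.96], [-0.34, 2.1], [-1.41, 1.46], [0.24, 2.44], [-1.37, 4.51], [0.17, 1.92], [-2.96, 2.96]. Speed limits (rad/s): [2.39, 2.39, 3.14, 3.14, 3.14, 3.14, 3.14].

### API

Orientations are given as a unit quaternion [w, x, y, z].
In Python, from station import monitor, cams, bot, finder gives the robot as it stands.
- The arm moves only by the tool jog_arm, never from a script. Its argument "plan" is a list of rows, each an object of numbers: "x", "y", "z": the shift along the tool's x, y, z as a fraction of full scale; "wx", "wy", "wz": the turn, a rotation vector about the tool's x, y, z as a fraction of full scale. A call has 1 to 12 rows; each row is the pose to reach, as a shift and turn from the pose measured when the call began, along the tool's axes at that moment, turning the shorter way round; what a row does not reach only later rows make up. Full scale, the value 1, is 20 cm for a shift and 180 degrees for a turn. A row lasts 1/12 s, in which the tool goes at most 41.7 mm and 7.16 degrees, less where a joint would pass 70% of its speed; a pose out of reach is approached as far as the arm can. A call with a number of a shift or a turn outside -1 to 1 is refused whole. A call with a gripper value outside its range is refused whole. "hand" is the opening, from -1 (shut) to 1 (fully open), set as the call begins (left out, the last holds). The fingers move at their own pace and stop on an object; "grip_force" is the grip in N (left out, the last holds). Time passes only in rows, so rows that repeat a pose let the fingers close. It gives the time, the measured TCP pose, the force and the opening at its end, in the units of the state.
- monitor.get_obs(): the state, without advancing time (a new reading comes with each control period).
- cams.read_camera(name): name is "side" or "top" or "wrist"; returns the picture (384x512x3 uint8, red, green, blue); there is no depth.
- cams.get_calibration(name): a dict with "fx", "fy", "cx", "cy" (pixels), "extrinsics" (4x4, takes a point from world to camera coordinates). Camera axes: x right, y down, z forward; pixel columns grow to the right and rows downward; lengths in m; the calibration is good to about 2 mm. A picture is of the moment at which its call begins: read the wrist's pose just before it. get_calibration takes no time and is no camera call; for the wrist camera it gives the pose at the moment of the call.
- bot.hand_in(): hands the job in, once; it reports no verdict.
Trained networks look in the newest picture that a camera, given by its name, has taken for a name from the list of things; names that differ only in an ending like _2 or _b are one class to them, and where a whole thing is asked for, a point or a joint stands for the part that bears it (a point fixed in the world has none). Each returns a list of dicts, best first, with "confidence" (0 to 1); they miss things now and then, are a little off and sometimes report something else, mostly with a low value. They report only what shows in the picture. A call takes as long as a camera call. They do not tell look-alikes from the thing itself.
- finder.find_in(camera, target): "bbox" ([left, top, width, height] in pixels, round what is visible of it).
- finder.place_of(camera, target): "location" ([column, row] in pixels: a listed point, or the origin of a listed thing).
The state is a dict: "t": time; "q": joint angles; "joint_vel": joint speeds; "joint_torque": joint torques, N m; "eef_pos": TCP position; "tool_rot": TCP orientation; "contact_force": force on the tool from outside, world axes, zero at the start; "torque": the same for the moment, N m; "gripper_width": opening from 0.0 (shut) to 1.0 (fully open).
Only numpy, scipy, OpenCV 4.12 (cv2) and the standard library are available. Lean on these libraries where they do the work, as an engineer would, in place of code of your own. Each camera call takes 0.05 s, during which the arm holds its last target. There are 200 camera calls.

### The job

The warmer plate's red knob has come off; put it back. Set the red knob (not the blue one) down over the bare shaft with its grip bar clearly crossways to the shaft's flat key, so that it rests on the key; then turn it until it drops fully home on the black control deck, and let go. Leave the blue knob where it stands.

Things in the scene. Friction and masses are not known exactly. Their poses are not given: they have to be found in the camera images.
- red_knob_center (a point): Loose red knob, 90 g: round body 64 mm across, 32 mm high; on it an upright grip bar 52 long, 18 thick, 32 high; 64 mm in all. Point on its axis half-way up, 32 mm above the underside; the bar spans 0 to 32 mm above the point. x along the bar, y across, z up. Underside has a slot 38 (along x) x 18 (y) x 26 mm deep, centred; the same after a half turn.
- shaft: Fixed bare shaft on the warmer's deck, in a red ring 72 mm across. Flat key 30 (x) x 12 (y) x 12 mm high; on it a round pilot pin 10 mm thick, 12 mm high, pointed. Origin on the axis at deck level, 60 mm above the table; x along the key. A knob set crossways rests 12 mm above the deck; with its bar within about 10 degrees of the key, either way round, it can drop to the deck.
- blue_knob_center (a point): Loose blue knob of the same shape and size, from another machine: leave it alone. Point on its axis half-way up, 32 mm above the underside; x along its grip bar.
- warmer: Steel warmer plate, a box 200 x 200 x 60 mm fixed to the table; origin under its centre, front towards -x. On top: black control deck along the front with the shaft near its left end and a low black dial (44 mm across, 20 mm high) 110 mm to the right of the shaft; a dark round plate (120 mm across, 4 mm high) behind.
Things that resemble listed ones, but are neither listed nor needed, are in the scene too. Of the things that look like the part that bears red_knob_center, the middle-sized one is meant.

How it is judged:
On the way:
1. the red knob sits over the shaft's pilot pin, resting on the key, its grip bar more than 20 degrees from the key's direction (horizontal distance between red_knob_center and shaft below 0.01 m and z of red_knob_center in the frame of shaft between 0.04 and 0.049 m and angle between the x axis of red_knob_center and the x axis of shaft, either way round above 0.35 rad), for 0.2 s.
At the end, for the whole second after the job is handed in: The red knob is home on the shaft: its axis within 7 mm of the shaft's, its underside within 3 mm of the deck, its bar within 20 degrees of the key, upright within 7 degrees, at rest; the blue knob is within 30 mm of where it stood (horizontal distance between red_knob_center and shaft below 0.007 m and z of red_knob_center in the frame of shaft below 0.035 m and angle between the x axis of red_knob_center and the x axis of shaft, either way round below 0.35 rad and angle between red_knob_center's own z axis and vertical below 0.12 rad and linear speed of red_knob below 0.02 m/s and distance of blue_knob_center from where it was at the start of the episode below 0.03 m); the robot touches nothing.
It fails at once if the blue knob is moved by more than 30 mm (distance of blue_knob_center from where it was at the start of the episode above 0.03 m).
It also fails if it takes over 45 s, if anything falls off the work surface, if the arm or the gripper's body presses on something with over 40 N, if the wrist force passes 120 N, or if a joint passes its speed limit or range.

## Working session

There is one attempt and no reset: what is moved stays moved. The work goes in short steps, Python scripts to look and compute and a tool call to move; the robot and the scene stay as the last step left them, time stands still between calls to the robot, and variables do not carry over. Pictures are saved under pics/ and viewed, about 8 in all and at most 12, crops included, and the job is handed in when it is done.

Besides the shell and the picture viewer there is one more tool, called after "Call:" as name(argument=value, ...), one argument or row to a line, values as JSON. jog_arm: Moves the arm, as the interface text tells. Shift numbers are shares of 20 cm and turn numbers shares of 180 degrees, none past 1 either way. Its arguments: {"type":"object","properties":{"plan":{"type":"array","items":{"type":"object","properties":{"x":{"type":"number","minimum":-1,"maximum":1},"y":{"type":"number","minimum":-1,"maximum":1},"z":{"type":"number","minimum":-1,"maximum":1},"wx":{"type":"number","minimum":-1,"maximum":1},"wy":{"type":"number","minimum":-1,"maximum":1},"wz":{"type":"number","minimum":-1,"maximum":1}}}},"hand":{"type":"number"},"grip_force":{"type":"number"}},"required":["plan"]}

```bash
ls; mkdir -p pics
python3 - <<'E'
from station import monitor,cams,bot,finder
import cv2,numpy as np
print(monitor.get_obs())
ims=[]
for c in ["top","side"]:
    im=cams.read_camera(c); cv2.imwrite(f"pics/{c}0.png",im[...,::-1])
    k=cams.get_calibration(c); print(c,k)
    for t in ["red_knob_center","shaft","blue_knob_center","warmer"]:
        print(t,[(np.round(d["location"],1),round(d["confidence"],2)) for d in finder.place_of(c,t)])
    ims.append(cv2.resize(im,(400,300)) )
a=cv2.imread("pics/top0.png");cv2.imwrite("pics/top0b.png",cv2.resize(a,(800,600)))
a=cv2.imread("pics/side0.png");cv2.imwrite("pics/side0b.png",cv2.resize(a,(800,600)))
E
```

```text
pics
{'t': 0.0, 'q': array([ 1.07184916,  0.47781026,  0.02234217,  1.55646259, -0.01148267,
        1.10927091, -0.08310708]), 'joint_vel': array([-4.30148048e-04, -7.10909596e-05, -2.56977496e-03,  5.82659520e-04,
       -1.20537621e-03, -5.71324234e-04,  3.76830538e-04]), 'joint_torque': array([-5.77545215e-04, -5.96465850e+01,  1.60749145e+00, -2.81207246e+01,
        1.24411707e-02,  9.41237173e-03, -1.82558540e-05]), 'eef_pos': array([ 0.25691158, -0.6235591 ,  0.23031424]), 'tool_rot': array([-8.76122466e-04,  9.80963158e-01,  1.94191790e-01, -2.51149322e-04]), 'contact_force': array([-0.13375707,  0.0806735 , -0.70781204]), 'torque': array([-0.03301284, -0.01592994, -0.00210432]), 'gripper_width': 0.9997128839961151}
top {'fx': 374.1626153444906, 'fy': 374.1626153444906, 'cx': 255.6791922613152, 'cy': 189.05921505125124, 'extrinsics': array([[ 2.81828774e-04, -9.99938799e-01,  1.10597939e-02,
         4.96510613e-02],
       [-9.97834375e-01, -1.00867019e-03, -6.57688586e-02,
         4.08053777e-01],
       [ 6.57759892e-02, -1.10173070e-02, -9.97773591e-01,
         1.02848
[... 237 characters left out ...]
0.56)]
blue_knob_center [(array([205. , 137.7]), 0.92)]
warmer [(array([320.6, 162.2]), 0.66)]
side {'fx': 373.52075147938905, 'fy': 373.52075147938905, 'cx': 253.05778975406238, 'cy': 189.17296246430166, 'extrinsics': array([[ 0.99690866,  0.07854926, -0.00177207, -0.41588893],
       [ 0.0455268 , -0.59589178, -0.80177322,  0.08765132],
       [-0.06403465,  0.79921399, -0.59762577,  0.98155318],
       [ 0.        ,  0.        ,  0.        ,  1.        ]])}
red_knob_center [(array([260.8, 194.5]), 0.88), (array([298.1, 209.9]), 0.66), (array([183.6, 270.3]), 0.59)]
shaft [(array([255.5, 233.5]), 0.91)]
blue_knob_center [(array([302.6, 180.9]), 0.85)]
warmer [(array([277.3, 277.1]), 0.78)]
```

View pics/top0b.png

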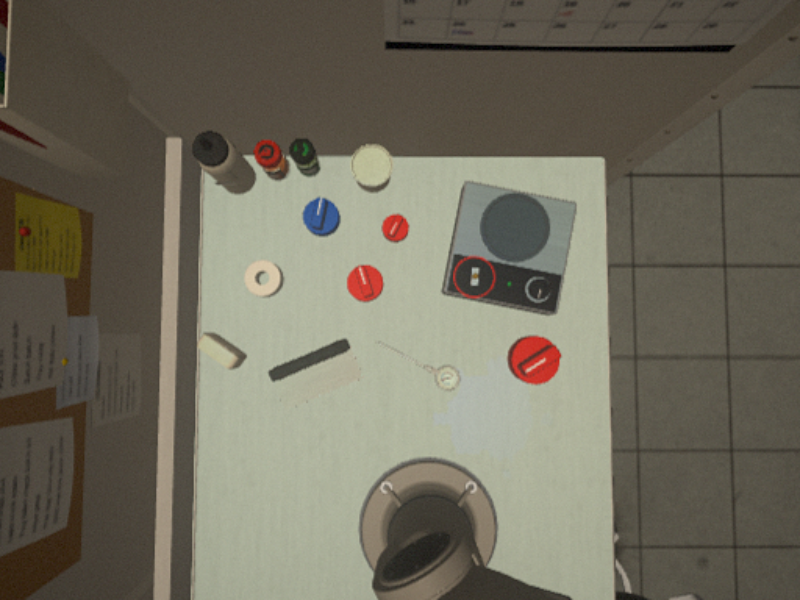

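View pics/side0b.png

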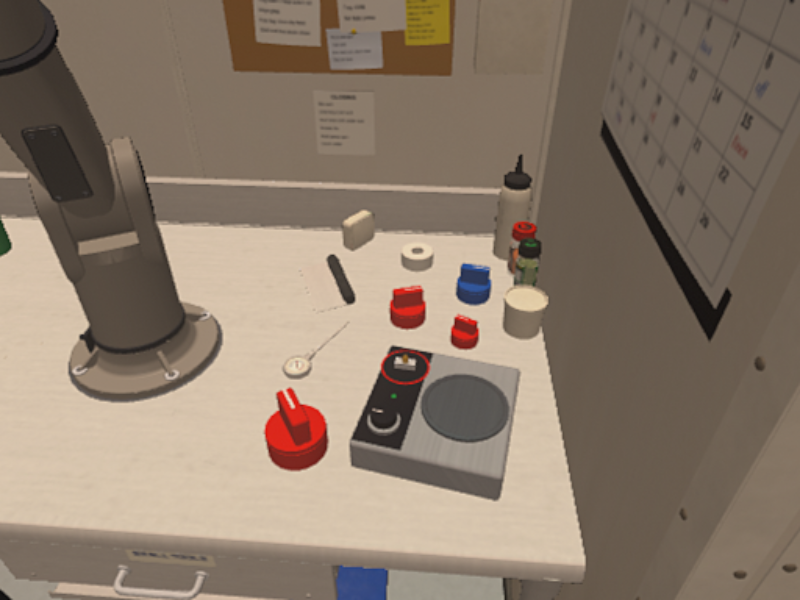

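Three red knobs show in the top picture: large (345,230), middle (235,179) and small (252,146). The middle one matches the blue knob (205,138) in size, so it's the one meant. The shaft is at about (304,177).

```bash
cat > h.py <<'E'
from station import monitor,cams,bot,finder
import cv2,numpy as np
from scipy.spatial.transform import Rotation as R
def ray(k,uv):
    E=k["extrinsics"];d=E[:3,:3].T@[(uv[0]-k["cx"])/k["fx"],(uv[1]-k["cy"])/k["fy"],1];return -E[:3,:3].T@E[:3,3],d
def atz(k,uv,z):
    o,d=ray(k,uv);return o+d*(z-o[2])/d[2]
def proj(k,p):
    q=k["extrinsics"]@np.append(p,1);return np.array([k["fx"]*q[0]/q[2]+k["cx"],k["fy"]*q[1]/q[2]+k["cy"]])
def tri(ps):
    A=0;b=0
    for k,uv in ps:
        o,d=ray(k,uv);d/=np.linalg.norm(d);P=np.eye(3)-np.outer(d,d);A=A+P;b=b+P@o
    return np.linalg.solve(A,b)
def tool():
    s=monitor.get_obs();q=s["tool_rot"];return s["eef_pos"],R.from_quat(np.r_[q[1:],q[0]])
def goto(p,yaw):
    """shift/turn fractions to TCP p, pointing down, tool y axis at angle yaw (mod pi)"""
    p0,r0=tool();best=None
    for a in (yaw,yaw+np.pi):
        y=np.array([np.cos(a),np.sin(a),0]);z=np.array([0,0,-1.]);r=R.from_matrix(np.c_[np.cross(y,z),y,z])
        w=(r0.inv()*r).as_rotvec()
        if best is None or np.linalg.norm(w)<np.linalg.norm(best):best=w
    print("shift",np.round(r0.inv().apply(p-p0)/.2,4),"turn",np.round(best/np.pi,4))
E
python3 - <<'E'
from h import *
t=cams.get_calibration("top");s=cams.get_calibration("side")
for n,a,b in [("red",(234.9,179.1),(260.8,194.5)),("blue",(205,137.7),(302.6,180.9)),("shaft",(300.7,178.1),(255.5,233.5)),("shaft2",(304,177),(258,233))]:
    print(n,tri([(t,a),(s,b)]).round(4))
for n,a,b in [("red",(234.9,179.1),(260.8,194.5))]:print(atz(t,a,.032),atz(s,b,.032))
print(atz(t,(303.5,177),.06),atz(s,(255.5,233.5),.06))
# bar / deck edges by hand-clicked from 800x600 view: deck back corners
f=.64
for uv in [(448,252),(443,293),(556,313),(562,277),(465,182),(576,203)]: print(atz(t,np.array(uv)*f,.06).round(3))
im=cv2.imread("pics/top0.png")
a=cv2.resize(im[150:205,210:260],None,fx=8,fy=8,interpolation=2);b=cv2.resize(im[150:205,278:328],None,fx=8,fy=8,interpolation=2)
cv2.imwrite("pics/crop.png",np.hstack([a,b]))
E
```

```text
red [0.4318 0.1065 0.0368]
blue [0.5475 0.1899 0.0294]
shaft [ 0.4315 -0.0702  0.0587]
shaft2 [ 0.4357 -0.0776  0.0672]
[0.43403534 0.10699765 0.032     ] [0.42968926 0.11234091 0.032     ]
[ 0.43730533 -0.07714816  0.06      ] [ 0.42862253 -0.07226065  0.06      ]
[ 0.479 -0.033  0.06 ]
[ 0.409 -0.024  0.06 ]
[ 0.375 -0.216  0.06 ]
[ 0.437 -0.227  0.06 ]
[ 0.601 -0.063  0.06 ]
[ 0.565 -0.254  0.06 ]
```

View pics/crop.png

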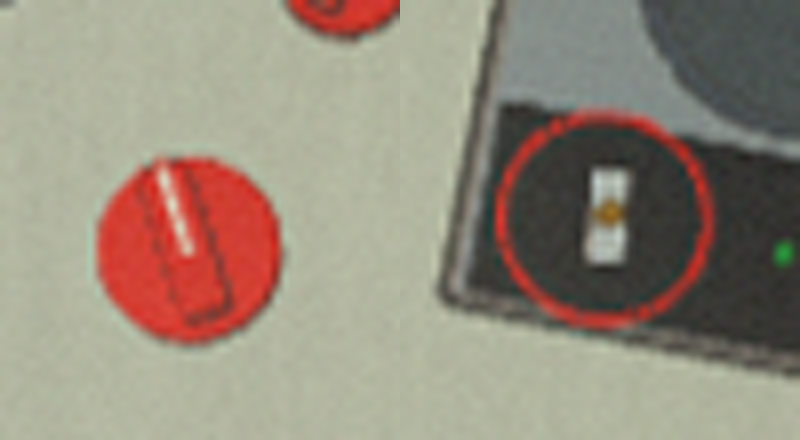

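The crop confirms the middle red knob, with its bar at about +13° from world x. The key is at about -3°. I'm setting out above the table, bowing outward to stay within reach.

Call:
jog_arm(
  plan=[
    {"x": 0.9, "y": -0.7},
    {"x": 0.9, "y": -0.7},
    {"x": 0.9, "y": -0.7},
    {"x": 0.9, "y": -0.7},
    {"x": 0.9, "y": -0.7},
    {"x": 0.9, "y": -0.7},
    {"x": 0.9, "y": -0.7},
  ],
  hand=1,
)

```text
invalid input at $.plan[0]: expected keys x, y, z, wx, wy, wz
```

Call:
jog_arm(
  plan=[
    {"x": 0.7, "y": -0.8},
    {"x": 0.7, "y": -0.8},
    {"x": 0.7, "y": -0.8},
    {"x": 0.7, "y": -0.8},
    {"x": 0.7, "y": -0.8},
    {"x": 0.7, "y": -0.8},
    {"x": 0.7, "y": -0.8},
  ],
)

```text
invalid input at $.plan[0]: expected keys x, y, z, wx, wy, wz
```

Call:
jog_arm(
  plan=[
    {"x": 0.6, "y": -0.8},
    {"x": 0.6, "y": -0.8},
    {"x": 0.6, "y": -0.8},
    {"x": 0.6, "y": -0.8},
    {"x": 0.6, "y": -0.8},
    {"x": 0.6, "y": -0.8},
    {"x": 0.6, "y": -0.8},
    {"x": 0.6, "y": -0.8},
  ],
)

```text
invalid input at $.plan[0]: expected keys x, y, z, wx, wy, wz
```

Run:
```python
from h import *
im=cams.read_camera("wrist");cv2.imwrite("pics/w0.png",cv2.resize(im,None,fx=1.5,fy=1.5)[...,::-1])
k=cams.get_calibration("wrist");print(k)
print(finder.place_of("wrist","shaft"),finder.place_of("wrist","red_knob_center"))
p,r=tool();print(p,r.as_matrix().round(3),monitor.get_obs()["q"])
goto([.432,.108,.2],np.radians(-77))
```

```text
{'fx': 293.34517393861944, 'fy': 293.34517393861944, 'cx': 260.67964385921306, 'cy': 189.9545688363063, 'extrinsics': array([[ 3.81684389e-01, -9.24292704e-01,  1.58142086e-04,
        -6.75162683e-01],
       [-8.73812492e-01, -3.60782930e-01,  3.26017495e-01,
        -4.20348334e-02],
       [-3.01278537e-01, -1.24573975e-01, -9.45363723e-01,
         3.80674463e-01],
       [ 0.00000000e+00,  0.00000000e+00,  0.00000000e+00,
         1.00000000e+00]])}
[] []
[ 0.25713044 -0.62413505  0.23131163] [[ 0.925  0.381  0.   ]
 [ 0.381 -0.925 -0.   ]
 [ 0.     0.    -1.   ]] [ 1.07192221  0.4770051   0.02239719  1.55538299 -0.0115047   1.10929602
 -0.08309816]
shift [ 2.2027 -3.0517  0.1565] turn [ 0.     -0.      0.0522]
```

View pics/w0.png

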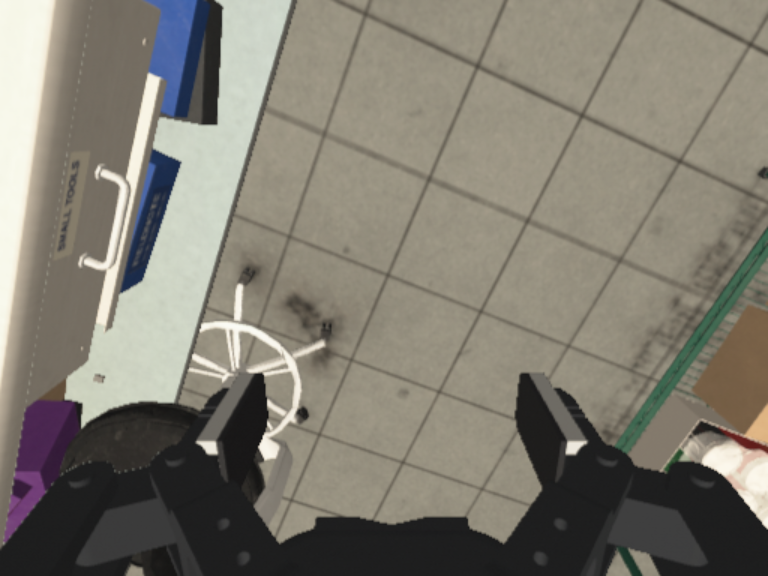

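The moves were refused because every row needs all six keys. The picture shows only floor beside the table. I'm repeating the moves with full rows.

Call:
jog_arm(
  plan=[
    {"x": 0.9, "y": -0.7, "z": 0, "wx": 0, "wy": 0, "wz": 0},
    {"x": 0.9, "y": -0.7, "z": 0, "wx": 0, "wy": 0, "wz": 0},
    {"x": 0.9, "y": -0.7, "z": 0, "wx": 0, "wy": 0, "wz": 0},
    {"x": 0.9, "y": -0.7, "z": 0, "wx": 0, "wy": 0, "wz": 0},
    {"x": 0.9, "y": -0.7, "z": 0, "wx": 0, "wy": 0, "wz": 0},
    {"x": 0.9, "y": -0.7, "z": 0, "wx": 0, "wy": 0, "wz": 0},
    {"x": 0.9, "y": -0.7, "z": 0, "wx": 0, "wy": 0, "wz": 0},
  ],
  hand=1,
)

```text
t: 1.23
eef_pos: [0.3743, -0.4207, 0.2317]
tool_rot: [-0.001, 0.98, 0.198, 0.001]
contact_force: [-0.2, -0.2, 0.2]
gripper_width: 0.999
```

Call:
jog_arm(
  plan=[
    {"x": 0.7, "y": -0.8, "z": 0, "wx": 0, "wy": 0, "wz": 0},
    {"x": 0.7, "y": -0.8, "z": 0, "wx": 0, "wy": 0, "wz": 0},
    {"x": 0.7, "y": -0.8, "z": 0, "wx": 0, "wy": 0, "wz": 0},
    {"x": 0.7, "y": -0.8, "z": 0, "wx": 0, "wy": 0, "wz": 0},
    {"x": 0.7, "y": -0.8, "z": 0, "wx": 0, "wy": 0, "wz": 0},
    {"x": 0.7, "y": -0.8, "z": 0, "wx": 0, "wy": 0, "wz": 0},
    {"x": 0.7, "y": -0.8, "z": 0, "wx": 0, "wy": 0, "wz": 0},
  ],
)

```text
t: 1.82
eef_pos: [0.4425, -0.2155, 0.2326]
tool_rot: [-0.001, 0.979, 0.202, 0.002]
contact_force: [-0.4, -1.2, 0.3]
gripper_width: 1.002
```

Run:
```python
from h import *
p,r=tool();print(p,r.as_matrix().round(3),monitor.get_obs()["q"])
goto([.432,.108,.2],np.radians(-77))
```

```text
[ 0.44253015 -0.21548407  0.23263881] [[ 0.919  0.395  0.003]
 [ 0.395 -0.919  0.003]
 [ 0.004 -0.001 -1.   ]] [ 0.50549086  0.18397541 -0.19926891  1.97077515  0.03932946  0.98861667
 -0.87693488]
shift [ 0.5897 -1.5066  0.1672] turn [-0.0005 -0.0012  0.057 ]
```

Call:
jog_arm(
  plan=[
    {"x": 0.3, "y": -0.75, "z": 0, "wx": 0, "wy": 0, "wz": 0.028},
    {"x": 0.3, "y": -0.75, "z": 0, "wx": 0, "wy": 0, "wz": 0.028},
    {"x": 0.3, "y": -0.75, "z": 0, "wx": 0, "wy": 0, "wz": 0.028},
    {"x": 0.3, "y": -0.75, "z": 0, "wx": 0, "wy": 0, "wz": 0.028},
    {"x": 0.3, "y": -0.75, "z": 0, "wx": 0, "wy": 0, "wz": 0.028},
    {"x": 0.3, "y": -0.75, "z": 0, "wx": 0, "wy": 0, "wz": 0.028},
  ],
)

```text
t: 2.32
eef_pos: [0.4387, -0.0536, 0.2333]
tool_rot: [-0.001, 0.987, 0.16, 0.002]
contact_force: [0.7, -1.4, 0.4]
gripper_width: 0.999
```

Run:
```python
from h import *
k=cams.get_calibration("wrist");im=cams.read_camera("wrist");cv2.imwrite("pics/w1.png",cv2.resize(im,None,fx=1.5,fy=1.5)[...,::-1])
np.savez("k1.npz",**k)
for t,z in [("shaft",.06),("red_knob_center",.032)]:
  for d in finder.place_of("wrist",t): print(t,d,atz(k,d["location"],z))
p,r=tool();print(p,r.as_matrix().round(3))
goto([.432,.108,.18],np.radians(-77))
```

```text
shaft {'location': [281.3, 179.0], 'confidence': 0.88} [ 0.43637373 -0.07876221  0.06      ]
red_knob_center {'location': [320.7, 291.0], 'confidence': 0.87} [ 0.29222521 -0.19108968  0.032     ]
red_knob_center {'location': [191.2, 51.2], 'confidence': 0.76} [0.53263951 0.05592078 0.032     ]
[ 0.43848575 -0.056269    0.23297704] [[ 0.951  0.309  0.003]
 [ 0.309 -0.951  0.002]
 [ 0.003 -0.001 -1.   ]]
shift [ 0.2223 -0.7908  0.2665] turn [-0.0004 -0.0011  0.0279]
```

View pics/w1.png

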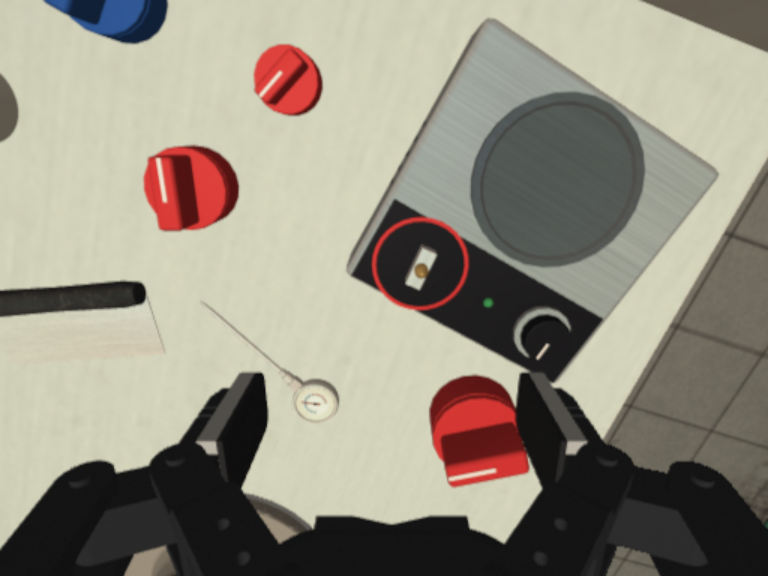

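The wrist view shows the shaft ring at (420,263) of 768x576, the middle knob at (190,187), the small one at (287,79), and the large one near the right finger at (480,430). I'll fit the ring, key and bar on this picture.

```bash
cat > fit.py <<'E'
from h import *
def plane(k,m,z):
    v,u=np.nonzero(m);return np.array([atz(k,(a,b),z)[:2] for a,b in zip(u,v)])
def shaftfit(k,im,guess=(.437,-.077)):
    u,v=proj(k,[*guess,.06]);V,U=np.mgrid[:384,:512]
    hsv=cv2.cvtColor(im,cv2.COLOR_RGB2HSV).astype(int)
    near=np.hypot(U-u,V-v)<1.35*k["fx"]*.036/(k["extrinsics"]@[*guess,.06,1])[2]
    red=near&((hsv[...,0]<8)|(hsv[...,0]>172))&(hsv[...,1]>150)&(hsv[...,2]>90)
    P=plane(k,red,.0605);A=np.c_[2*P,np.ones(len(P))];s=np.linalg.lstsq(A,(P**2).sum(1),rcond=None)[0]
    c=s[:2];print("ring",c,"r",np.sqrt(s[2]+c@c))
    u,v=proj(k,[*c,.072])
    core=np.hypot(U-u,V-v)<.55*k["fx"]*.036/(k["extrinsics"]@[*c,.06,1])[2]
    g=core&(hsv[...,2]>110)&(hsv[...,1]<90)
    _,l,st,_=cv2.connectedComponentsWithStats((core&(hsv[...,2]>110)).astype(np.uint8))
    g=l==1+st[1:,4].argmax()
    Q=plane(k,g,.072);r=cv2.minAreaRect((Q*1e3).astype(np.float32));e,w=np.linalg.eigh(np.cov(Q.T))
    print("key rect",r,"pca deg",np.degrees(np.arctan2(w[1,1],w[0,1])))
    return c
E
python3 - <<'E'
from fit import *
k=dict(np.load("k1.npz"));im=cv2.resize(cv2.imread("pics/w1.png")[...,::-1],(512,384),interpolation=3)
shaftfit(k,np.ascontiguousarray(im))
k=cams.get_calibration("top");shaftfit(k,np.ascontiguousarray(cv2.imread("pics/top0.png")[...,::-1]))
k=dict(np.load("k1.npz"))
# knob bar top corners, white line ends (z=.064) in 768 view
for a in [(158,158),(167,202),(148,157),(188,156),(159,230),(196,226)]: print(atz(k,np.array(a)/1.5,.064).round(4))
E
```

```text
ring [ 0.43881962 -0.07597613] r 0.03430744442606479
key rect ((439.277587890625, -75.25141906738281), (12.300950050354004, 30.285640716552734), 84.12158966064453) pca deg 174.5520991686661
ring [ 0.43761413 -0.07579581] r 0.034267033920809764
key rect ((437.4894714355469, -75.22749328613281), (11.278402328491211, 29.841699600219727), 83.82470703125) pca deg 175.61941303993896
[0.4545 0.1193 0.064 ]
[0.4266 0.1087 0.064 ]
[0.453  0.1259 0.064 ]
[0.4623 0.1001 0.064 ]
[0.4048 0.111  0.064 ]
[0.4161 0.0862 0.064 ]
```

Call:
jog_arm(
  plan=[
    {"x": 0.2, "y": -0.79, "z": 0.1, "wx": 0, "wy": 0, "wz": 0.028},
    {"x": 0.2, "y": -0.79, "z": 0.1, "wx": 0, "wy": 0, "wz": 0.028},
    {"x": 0.2, "y": -0.79, "z": 0.1, "wx": 0, "wy": 0, "wz": 0.028},
    {"x": 0.2, "y": -0.79, "z": 0.1, "wx": 0, "wy": 0, "wz": 0.028},
    {"x": 0.2, "y": -0.79, "z": 0.1, "wx": 0, "wy": 0, "wz": 0.028},
    {"x": 0.2, "y": -0.79, "z": 0.1, "wx": 0, "wy": 0, "wz": 0.028},
    {"x": 0.2, "y": -0.79, "z": 0.1, "wx": 0, "wy": 0, "wz": 0.028},
  ],
)

```text
t: 3.05
eef_pos: [0.4282, 0.1044, 0.2131]
tool_rot: [-0.0, 0.994, 0.112, 0.001]
contact_force: [1.0, -0.4, -0.2]
gripper_width: 0.996
```

Run:
```python
from h import *
k=cams.get_calibration("wrist");im=cams.read_camera("wrist");cv2.imwrite("pics/w2.png",cv2.resize(im,None,fx=1.5,fy=1.5)[...,::-1])
np.savez("k2.npz",**k)
for d in finder.place_of("wrist","red_knob_center"): print(d,atz(k,d["location"],.032))
hsv=cv2.cvtColor(im,cv2.COLOR_RGB2HSV);p,r=tool();print(p,monitor.get_obs()["q"])
goto([.432,.108,.1],np.radians(-77))
```

```text
{'location': [451.0, 310.7], 'confidence': 0.93} [ 0.29163583 -0.19149285  0.032     ]
{'location': [325.7, 83.1], 'confidence': 0.91} [0.53191609 0.05914311 0.032     ]
{'location': [254.9, 165.6], 'confidence': 0.72} [0.42971887 0.1116405  0.032     ]
[0.42823212 0.10406792 0.21320594] [ 0.0528231   0.13993908 -0.46611705  2.08496949  0.07817136  0.92980742
 -1.80423216]
shift [ 0.021  -0.0146  0.5661] turn [-0.0002 -0.001  -0.0014]
```

View pics/w2.png

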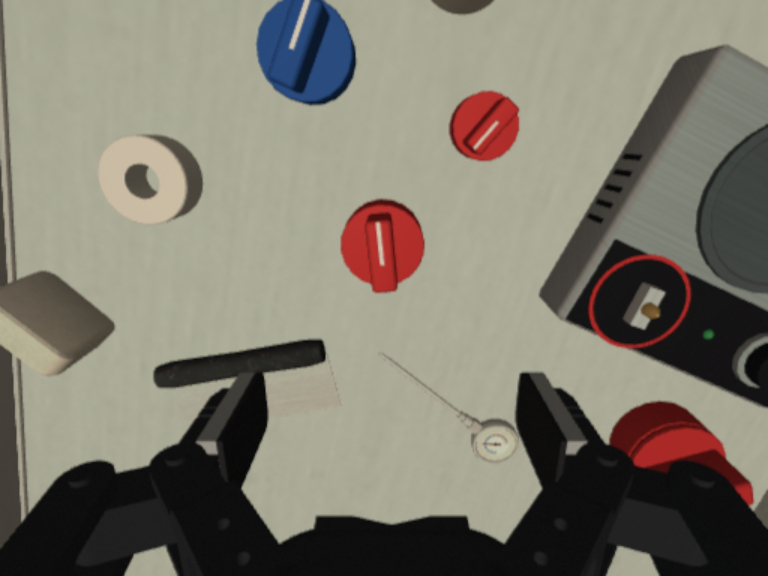

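Run:
```python
from fit import *
k=dict(np.load("k2.npz"));im=cv2.resize(cv2.imread("pics/w2.png"),(512,384),interpolation=3)
C=[atz(k,np.array(a)/1.5,.064)[:2] for a in [(367,214),(393,212),(371,292),(397,290)]]
for c in C: print(c.round(4))
d=C[0]+C[1]-C[2]-C[3];print("bar centre",np.mean(C,0),"angle",np.degrees(np.arctan2(d[1],d[0])),"len",np.linalg.norm(d)/2)
# white line
a,b=[atz(k,np.array(q)/1.5,.064)[:2] for q in [(379,222),(383,265)]];print("line",a,b,np.degrees(np.arctan2(*(a-b)[::-1])))
goto([*np.mean(C,0),.085],np.arctan2(d[1],d[0])-np.pi/2)
k=cams.get_calibration("top");im=cv2.imread("pics/top0.png")[...,::-1]
hsv=cv2.cvtColor(np.ascontiguousarray(im),cv2.COLOR_RGB2HSV)
V,U=np.mgrid[:384,:512];m=((hsv[...,0]<8)|(hsv[...,0]>172))&(hsv[...,1]>130)&(np.hypot(U-234,V-180)<16)
P=plane(k,m,.032);print("top body centre",cv2.minEnclosingCircle((P*1e3).astype(np.float32)),P.mean(0))
```

```text
[0.4584 0.1278]
[0.4635 0.1113]
[0.4051 0.1137]
[0.4107 0.0962]
bar centre [0.43441315 0.11226309] angle 15.356331344144758 len 0.05500022857908145
line [0.45490872 0.11889622] [0.42633044 0.1097978 ] 17.659819789902024
shift [ 0.0372 -0.0327  0.6412] turn [-0.0002 -0.001  -0.0145]
top body centre ((429.93670654296875, 111.03246307373047), 31.57585906982422) [0.42885544 0.11115949]
```

Call:
jog_arm(
  plan=[
    {"x": 0.027, "y": -0.032, "z": 0.4, "wx": 0, "wy": 0, "wz": -0.0145},
    {"x": 0.027, "y": -0.032, "z": 0.4, "wx": 0, "wy": 0, "wz": -0.0145},
    {"x": 0.027, "y": -0.032, "z": 0.6, "wx": 0, "wy": 0, "wz": -0.0145},
    {"x": 0.027, "y": -0.032, "z": 0.7, "wx": 0, "wy": 0, "wz": -0.0145},
    {"x": 0.027, "y": -0.032, "z": 0.8, "wx": 0, "wy": 0, "wz": -0.0145},
    {"x": 0.027, "y": -0.032, "z": 0.87, "wx": 0, "wy": 0, "wz": -0.0145},
    {"x": 0.027, "y": -0.032, "z": 0.87, "wx": 0, "wy": 0, "wz": -0.0145},
    {"x": 0.027, "y": -0.032, "z": 0.87, "wx": 0, "wy": 0, "wz": -0.0145},
  ],
)

```text
t: 3.82
eef_pos: [0.4326, 0.1102, 0.039]
tool_rot: [-0.0, 0.991, 0.133, 0.001]
contact_force: [-0.7, 0.2, -0.0]
gripper_width: 1.0
```

Call:
jog_arm(
  plan=[
    {"x": 0, "y": 0, "z": 0, "wx": 0, "wy": 0, "wz": 0},
    {"x": 0, "y": 0, "z": 0, "wx": 0, "wy": 0, "wz": 0},
    {"x": 0, "y": 0, "z": 0, "wx": 0, "wy": 0, "wz": 0},
    {"x": 0, "y": 0, "z": 0, "wx": 0, "wy": 0, "wz": 0},
    {"x": 0, "y": 0, "z": 0, "wx": 0, "wy": 0, "wz": 0},
    {"x": 0, "y": 0, "z": 0, "wx": 0, "wy": 0, "wz": 0},
    {"x": 0, "y": 0, "z": 0, "wx": 0, "wy": 0, "wz": 0},
    {"x": 0, "y": 0, "z": 0, "wx": 0, "wy": 0, "wz": 0},
    {"x": 0, "y": 0, "z": 0, "wx": 0, "wy": 0, "wz": 0},
    {"x": 0, "y": 0, "z": 0, "wx": 0, "wy": 0, "wz": 0},
  ],
  hand=-1,
  grip_force=40,
)

```text
t: 4.65
eef_pos: [0.4331, 0.1105, 0.0395]
tool_rot: [-0.0, 0.991, 0.133, 0.001]
contact_force: [-0.4, -1.0, 6.6]
gripper_width: 0.199
```

Run:
```python
from fit import *
p,r=tool();print(p,monitor.get_obs()["q"],r.as_matrix().round(3))
k=cams.get_calibration("wrist");im=cams.read_camera("wrist");cv2.imwrite("pics/w3.png",cv2.resize(im,None,fx=1.5,fy=1.5)[...,::-1])
im=cams.read_camera("top");cv2.imwrite("pics/top3.png",im[...,::-1])
```

```text
[0.43306054 0.1105088  0.03949669] [-0.06668666  0.44036922 -0.3824974   2.21305889  0.31793726  0.53616728
 -1.99582101] [[ 0.965  0.263  0.003]
 [ 0.263 -0.965  0.   ]
 [ 0.003  0.    -1.   ]]
```

View pics/w3.png

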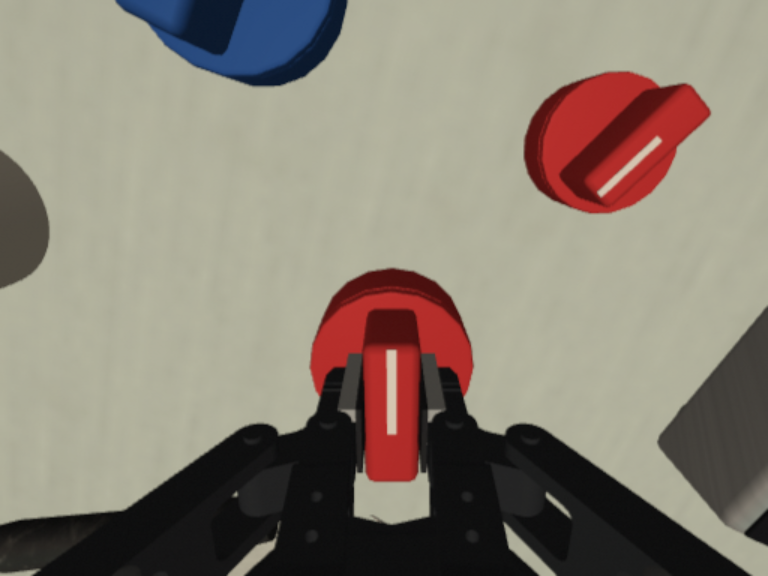

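The bar is squarely between the pads, at (392,400), and the opening of about 17 mm matches its 18 mm thickness. Next I'll work out the bar offset in the tool frame and lift.

Run:
```python
from fit import *
k=cams.get_calibration("wrist");p,r=tool()
C=[atz(k,np.array(a)/1.5,.064) for a in [(365,310),(418,310),(364,480),(419,480)]]
for c in C:print((r.inv().apply(c-p)*1e3).round(1))
u=np.array([atz(k,np.array(a)/1.5,.032) for a in [(392,289),(311,365),(473,365)]]);print((r.inv().apply(u-p)*1e3).round(1))
```

```text
[ 36.6  -7.5 -24.4]
[ 36.6   7.8 -24.4]
[-24.7  -9.  -24.6]
[-24.7   9.4 -24.6]
[[ 31.7   0.4   7.6]
 [  0.7 -30.7   7.5]
 [  0.7  31.6   7.5]]
```

Call:
jog_arm(
  plan=[
    {"x": 0, "y": 0, "z": -0.2, "wx": 0, "wy": 0, "wz": 0},
    {"x": 0, "y": 0, "z": -0.4, "wx": 0, "wy": 0, "wz": 0},
    {"x": 0, "y": 0, "z": -0.6, "wx": 0, "wy": 0, "wz": 0},
    {"x": 0, "y": 0, "z": -0.8, "wx": 0, "wy": 0, "wz": 0},
    {"x": 0, "y": 0, "z": -0.8, "wx": 0, "wy": 0, "wz": 0},
    {"x": 0, "y": 0, "z": -0.8, "wx": 0, "wy": 0, "wz": 0},
  ],
)

```text
t: 5.25
eef_pos: [0.434, 0.1108, 0.2017]
tool_rot: [-0.0, 0.991, 0.132, 0.004]
contact_force: [-0.9, -0.3, -0.4]
gripper_width: 0.204
```

Run:
```python
from fit import *
goto([.438,-.0755,.17],np.radians(-35)); print(monitor.get_obs()["q"])
```

```text
shift [-0.2265  0.9038  0.1575] turn [ 0.0011 -0.0022 -0.221 ]
[ 0.06128142  0.16895198 -0.4939683   2.08492731  0.10444534  0.9028809
 -1.796216  ]
```

Call:
jog_arm(
  plan=[
    {"x": -0.05, "y": 0.2, "z": 0, "wx": 0, "wy": 0, "wz": -0.04},
    {"x": -0.1, "y": 0.4, "z": 0, "wx": 0, "wy": 0, "wz": -0.08},
    {"x": -0.15, "y": 0.6, "z": 0, "wx": 0, "wy": 0, "wz": -0.12},
    {"x": -0.2, "y": 0.75, "z": 0, "wx": 0, "wy": 0, "wz": -0.16},
    {"x": -0.226, "y": 0.904, "z": 0, "wx": 0, "wy": 0, "wz": -0.2},
    {"x": -0.226, "y": 0.904, "z": 0.05, "wx": 0, "wy": 0, "wz": -0.221},
    {"x": -0.226, "y": 0.904, "z": 0.12, "wx": 0.001, "wy": -0.002, "wz": -0.221},
    {"x": -0.226, "y": 0.904, "z": 0.157, "wx": 0.001, "wy": -0.002, "wz": -0.221},
    {"x": -0.226, "y": 0.904, "z": 0.157, "wx": 0.001, "wy": -0.002, "wz": -0.221},
    {"x": -0.226, "y": 0.904, "z": 0.157, "wx": 0.001, "wy": -0.002, "wz": -0.221},
  ],
)

```text
t: 6.08
eef_pos: [0.4372, -0.0746, 0.1691]
tool_rot: [-0.001, 0.887, 0.462, -0.001]
contact_force: [0.4, -0.3, -0.5]
gripper_width: 0.202
```

Run:
```python
from fit import *
goto([.438,-.0755,.116],np.radians(-35)); print(monitor.get_obs()["q"],tool()[0])
s=cams.read_camera("side");w=cams.read_camera("wrist")
k=cams.get_calibration("wrist");print(proj(k,[.438,-.0755,.06])*600/512)
cs=cv2.resize(s[165:285,190:350],(400,300));cw=cv2.resize(w,(400,300));cv2.imwrite("pics/v4.png",np.hstack([cs,cw])[...,::-1])
```

```text
shift [-0.0012  0.0065  0.2653] turn [-0.0007  0.0001 -0.0001]
[ 0.40277335  0.20589263 -0.41579315  2.12554283  0.1106759   0.83229429
 -0.69131956] [ 0.43717052 -0.07460463  0.16906604]
[305.14431112 220.81508394]
```

View pics/v4.png

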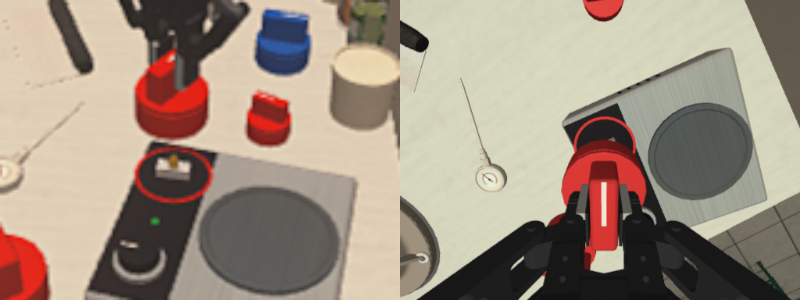

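The knob is upright in the jaws and centred over the ring, with its bar clearly crossways to the key. Lowering gently.

Call:
jog_arm(
  plan=[
    {"x": 0, "y": 0.006, "z": 0.06, "wx": 0, "wy": 0, "wz": 0},
    {"x": 0, "y": 0.006, "z": 0.12, "wx": 0, "wy": 0, "wz": 0},
    {"x": 0, "y": 0.006, "z": 0.18, "wx": 0, "wy": 0, "wz": 0},
    {"x": 0, "y": 0.006, "z": 0.22, "wx": 0, "wy": 0, "wz": 0},
    {"x": 0, "y": 0.006, "z": 0.25, "wx": 0, "wy": 0, "wz": 0},
    {"x": 0, "y": 0.006, "z": 0.27, "wx": 0, "wy": 0, "wz": 0},
    {"x": 0, "y": 0.006, "z": 0.28, "wx": 0, "wy": 0, "wz": 0},
    {"x": 0, "y": 0.006, "z": 0.28, "wx": 0, "wy": 0, "wz": 0},
    {"x": 0, "y": 0.006, "z": 0.28, "wx": 0, "wy": 0, "wz": 0},
  ],
)

```text
t: 6.93
eef_pos: [0.4395, -0.0753, 0.1145]
tool_rot: [0.0, 0.887, 0.462, 0.001]
contact_force: [0.1, 0.8, -0.6]
gripper_width: 0.203
```

Run:
```python
from fit import *
goto([.438,-.0755,.111],np.radians(-35)); o=monitor.get_obs();print(o["contact_force"],o["torque"],o["eef_pos"])
```

```text
shift [-0.0052 -0.0055  0.0175] turn [ 0.0003 -0.0003  0.0001]
[ 0.12073214  0.76360412 -0.55641203] [ 0.02424244  0.00106211 -0.00447076] [ 0.43949802 -0.07527917  0.11450165]
```

Call:
jog_arm(
  plan=[
    {"x": -0.004, "y": -0.004, "z": 0.008, "wx": 0, "wy": 0, "wz": 0},
    {"x": -0.004, "y": -0.004, "z": 0.014, "wx": 0, "wy": 0, "wz": 0},
    {"x": -0.004, "y": -0.004, "z": 0.018, "wx": 0, "wy": 0, "wz": 0},
    {"x": -0.004, "y": -0.004, "z": 0.02, "wx": 0, "wy": 0, "wz": 0},
    {"x": -0.004, "y": -0.004, "z": 0.02, "wx": 0, "wy": 0, "wz": 0},
    {"x": -0.004, "y": -0.004, "z": 0.02, "wx": 0, "wy": 0, "wz": 0},
  ],
)

```text
t: 7.43
eef_pos: [0.4386, -0.0756, 0.1114]
tool_rot: [0.001, 0.887, 0.462, 0.001]
contact_force: [-3.6, -0.2, 10.3]
gripper_width: 0.204
```

It's resting on the key: 10 N contact at exactly the predicted height. I'll hold briefly, then turn about 60° to the key direction.

Call:
jog_arm(
  plan=[
    {"x": 0, "y": 0, "z": 0.002, "wx": 0, "wy": 0, "wz": 0},
    {"x": 0, "y": 0, "z": 0.002, "wx": 0, "wy": 0, "wz": 0},
    {"x": 0, "y": 0, "z": 0.002, "wx": 0, "wy": 0, "wz": 0},
    {"x": 0, "y": 0, "z": 0.002, "wx": 0, "wy": 0, "wz": 0},
  ],
)

```text
t: 7.77
eef_pos: [0.4387, -0.0756, 0.1115]
tool_rot: [0.001, 0.887, 0.462, 0.001]
contact_force: [-2.0, 0.3, 7.2]
gripper_width: 0.202
```

Call:
jog_arm(
  plan=[
    {"x": 0, "y": 0, "z": 0.002, "wx": 0, "wy": 0, "wz": 0.03},
    {"x": 0, "y": 0, "z": 0.002, "wx": 0, "wy": 0, "wz": 0.06},
    {"x": 0, "y": 0, "z": 0.002, "wx": 0, "wy": 0, "wz": 0.09},
    {"x": 0, "y": 0, "z": 0.002, "wx": 0, "wy": 0, "wz": 0.12},
    {"x": 0, "y": 0, "z": 0.002, "wx": 0, "wy": 0, "wz": 0.15},
    {"x": 0, "y": 0, "z": 0.002, "wx": 0, "wy": 0, "wz": 0.18},
    {"x": 0, "y": 0, "z": 0.002, "wx": 0, "wy": 0, "wz": 0.21},
    {"x": 0, "y": 0, "z": 0.002, "wx": 0, "wy": 0, "wz": 0.24},
    {"x": 0, "y": 0, "z": 0.002, "wx": 0, "wy": 0, "wz": 0.27},
    {"x": 0, "y": 0, "z": 0.002, "wx": 0, "wy": 0, "wz": 0.3},
    {"x": 0, "y": 0, "z": 0.002, "wx": 0, "wy": 0, "wz": 0.336},
    {"x": 0, "y": 0, "z": 0.002, "wx": 0, "wy": 0, "wz": 0.336},
  ],
)

```text
t: 8.77
eef_pos: [0.4387, -0.0755, 0.1109]
tool_rot: [0.0, 0.999, -0.05, 0.001]
contact_force: [0.2, 0.6, -0.9]
gripper_width: 0.204
```

Run:
```python
from fit import *
goto([.438,-.0755,.0995],np.radians(-95.5)); o=monitor.get_obs();print(o["contact_force"],o["torque"],o["eef_pos"])
```

```text
shift [-0.0037  0.0001  0.0571] turn [ 0.0002 -0.0006 -0.0011]
[ 0.189222    0.59609576 -0.92089744] [-0.00339073  0.01494303  0.01940797] [ 0.43871881 -0.07553842  0.11091141]
```

The contact is gone, so the slot is aligned with the key. Lowering to the deck.

Call:
jog_arm(
  plan=[
    {"x": -0.002, "y": 0, "z": 0.01, "wx": 0, "wy": 0, "wz": 0},
    {"x": -0.002, "y": 0, "z": 0.02, "wx": 0, "wy": 0, "wz": 0},
    {"x": -0.002, "y": 0, "z": 0.03, "wx": 0, "wy": 0, "wz": 0},
    {"x": -0.002, "y": 0, "z": 0.04, "wx": 0, "wy": 0, "wz": 0},
    {"x": -0.002, "y": 0, "z": 0.05, "wx": 0, "wy": 0, "wz": 0},
    {"x": -0.002, "y": 0, "z": 0.057, "wx": 0, "wy": 0, "wz": 0},
    {"x": -0.002, "y": 0, "z": 0.059, "wx": 0, "wy": 0, "wz": 0},
    {"x": -0.002, "y": 0, "z": 0.06, "wx": 0, "wy": 0, "wz": 0},
    {"x": -0.002, "y": 0, "z": 0.06, "wx": 0, "wy": 0, "wz": 0},
  ],
)

```text
t: 9.52
eef_pos: [0.4382, -0.0756, 0.0995]
tool_rot: [0.0, 0.999, -0.05, 0.001]
contact_force: [-3.8, -0.4, 9.6]
gripper_width: 0.204
```

Home at 0.0995, exactly 12 mm lower. I'll release while holding still, then lift.

Call:
jog_arm(
  plan=[
    {"x": 0, "y": 0, "z": 0, "wx": 0, "wy": 0, "wz": 0},
    {"x": 0, "y": 0, "z": 0, "wx": 0, "wy": 0, "wz": 0},
    {"x": 0, "y": 0, "z": 0, "wx": 0, "wy": 0, "wz": 0},
    {"x": 0, "y": 0, "z": 0, "wx": 0, "wy": 0, "wz": 0},
    {"x": 0, "y": 0, "z": 0, "wx": 0, "wy": 0, "wz": 0},
    {"x": 0, "y": 0, "z": 0, "wx": 0, "wy": 0, "wz": 0},
    {"x": 0, "y": 0, "z": 0, "wx": 0, "wy": 0, "wz": 0},
    {"x": 0, "y": 0, "z": 0, "wx": 0, "wy": 0, "wz": 0},
  ],
  hand=0.6,
)

```text
t: 10.18
eef_pos: [0.4382, -0.0755, 0.0994]
tool_rot: [0.0, 0.999, -0.049, 0.001]
contact_force: [-0.3, 0.9, 0.1]
gripper_width: 0.801
```

Call:
jog_arm(
  plan=[
    {"x": 0, "y": 0, "z": -0.1, "wx": 0, "wy": 0, "wz": 0},
    {"x": 0, "y": 0, "z": -0.25, "wx": 0, "wy": 0, "wz": 0},
    {"x": 0, "y": 0, "z": -0.4, "wx": 0, "wy": 0, "wz": 0},
    {"x": 0, "y": 0, "z": -0.6, "wx": 0, "wy": 0, "wz": 0},
    {"x": 0, "y": 0, "z": -0.6, "wx": 0, "wy": 0, "wz": 0},
    {"x": 0, "y": 0, "z": -0.6, "wx": 0, "wy": 0, "wz": 0},
    {"x": 0, "y": 0, "z": -0.6, "wx": 0, "wy": 0, "wz": 0},
  ],
)

```text
t: 10.77
eef_pos: [0.4377, -0.0755, 0.2191]
tool_rot: [0.0, 0.999, -0.05, 0.001]
contact_force: [-0.6, -0.7, -0.2]
gripper_width: 0.792
```

Run:
```python
from fit import *
s=cams.read_camera("side");w=cams.read_camera("wrist")
ks=cams.get_calibration("side");k=cams.get_calibration("wrist")
print("expect side",proj(ks,[.438,-.0755,.092]),"wrist",proj(k,[.438,-.0755,.092]))
for c in("side","wrist"):print(c,[d["location"] for d in finder.place_of(c,"red_knob_center")])
cs=cv2.resize(s[165:285,190:350],(400,300));cw=cv2.resize(w,(400,300));cv2.imwrite("pics/v5.png",np.hstack([cs,cw])[...,::-1])
print(monitor.get_obs()["contact_force"])
```

```text
expect side [259.59232876 224.29705072] wrist [260.83277929 181.19026699]
side [[295.7, 212.3], [259.0, 225.6], [186.6, 271.2], [304.1, 182.9]]
wrist [[259.0, 181.5], [358.0, 264.4], [131.3, 93.0]]
[ 0.50375569 -0.12973009 -0.34527055]
```

View pics/v5.png

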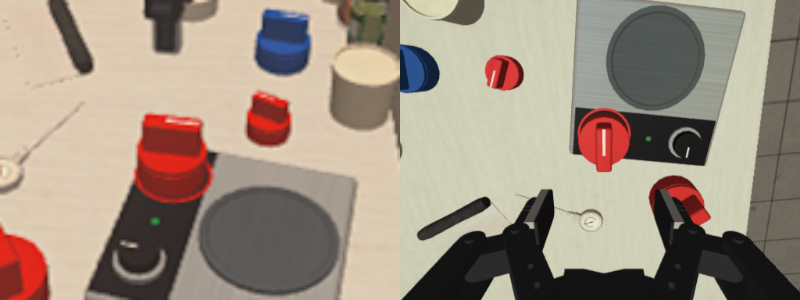

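The knob sits flat in the ring, aligned with the key, and its pixels match the expected home position to 1–2 px. The blue knob is untouched.

```bash
python3 -c "
from station import bot;print(bot.hand_in())"
```

```text
the job is handed in; nothing more can be done
None
```

The red knob is back on the shaft, fully home on the black deck, and I have handed the job in. `hand_in` gives no verdict, so success rests on my own checks.

- **What I did:** I took the middle-sized of the three red knobs and set it on the key with its bar about 60° crossways. It rested there about 0.5 s at the expected height, with 7–10 N of contact. I then turned it about 60° until the contact went away, lowered it, released it and lifted clear by 12 cm. Robot time was about 11 s of the 45 s allowed.
- **Home position:** The knob went down exactly 12 mm from the key to the deck. In the side and wrist views its centre is within about 2 px of where a seated knob should be. It looks upright and in line with the key.
- **Blue knob:** It looks unmoved, and the side-view detection agrees to within about 3 px.
- **Disagreements:** The first batch of moves was refused for missing keys and moved nothing. My measurements of the knob and shaft positions differed by 1–4 mm between cameras, which the grip and slot clearances absorbed.

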